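# Unbolt and open the pigment chest

## Task

Open the wooden pigment chest: lift the handle of its barrel bolt out of the notch, draw the bolt fully back out of the keeper, and let the handle down again into the rear notch so that the bolt cannot creep back. Then swing the lid up until it stands open by itself, nearly upright, and leave the tin, the bottle and the roll of tape on the worktop where they are.

Things in the scene. Friction and masses are not known exactly. Their poses are not given: they have to be found in the camera images.
- chest: Wooden chest fixed to the worktop, 220 mm deep (x), 310 wide (y), top face at z = 117 mm. Origin: centre of its underside; x to its back (hinge side), y to its left, z up. The lid, 12 mm thick, covers y -155 to +96 mm; the strip of top left of it is fixed and carries the bolt's keeper, a steel staple 31 mm high, 20 mm wide, at x -83, y +115 mm. Mechanism along the lid's front edge.
- bolt_home (a point): Point on the bolt's axis, at chest x -83, y +60, z 135 mm, where the handle stem stands when home; moves with the lid. The barrel (24 mm across) runs along chest y from 31 mm left to 76 mm right of it; the bolt in it is 15 mm thick. A slot along the barrel's top has a 13 mm wide notch down the front side at each end: home notch here, rear notch 45 mm to the right.
- bolt (a joint): Slide of the bolt, m: 0 = home in the keeper, 0.045 = fully drawn, to the chest's right (-y); friction about 2 N. With the handle down in a notch the bolt can slide only 2 to 3 mm; with the bolt in the keeper the lid cannot be lifted. Drawn, its rear end stands out 31 mm behind the barrel.
- bolt_handle (a joint): Turn of the handle about the bolt's axis, rad: 0 = level, to the chest's front, down in the notch; 1.57 = straight up; 1.80 = stop, leaning back. It must be past about 1.15 to slide. Left below about 1.0 it falls by its weight into the notch or onto the barrel's edge; above that it stays. Turning takes about 1 to 2 N at the knob.
- bolt_knob (a point): Centre of the steel ball knob, 22 mm across, at the handle's end: 60 mm from the bolt's axis, on a stem 8 mm thick. With the handle down its centre is 33 mm ahead of the chest's front face, 135 mm above the worktop, with free space below. Moves with the bolt.
- lid (a joint): Angle of the lid, rad: 0 = shut, 1.57 = upright, 1.75 = stop. Hinged along the back edge of the chest, opening upward and backward. Its stiff hinge holds it wherever it is left above about 1.0; below that it may fall shut. It needs about 8 N at the handle.
- lid_handle (a point): Middle of the bar of the lid's bow handle: round steel bar 10 mm thick, 64 mm long in the clear, along chest y, its axis 40 mm above the lid's top face and 30 mm behind the front edge, in the right half of the lid (chest y -102 mm). Moves with the lid.
- lid_hinge (a point): Point on the lid's hinge line, at chest x +107, y -30, z 105 mm; the line runs along chest y.
- tin_mid (a point): Bystander: open gold tin, 88 mm across, 58 mm high; this point is half-way up its axis.
- bottle_mid (a point): Bystander: brown bottle with a black cap, 48 mm across, 136 mm high, standing; this point is half-way up.
- tape_mid (a point): Bystander: roll of tape lying flat, 104 mm across, 25 mm high; this point is its centre.

How it is judged:
By the outcome, as a careful person would: the job done as asked, in the order asked, and still so for the second after the job is handed in, with the robot touching nothing.
It also fails if it takes over 61 s, if anything falls off the work surface, if the arm or the gripper's body presses on something with over 40 N, if the wrist force passes 120 N, or if a joint passes its speed limit or range.

## Robot

A 7-joint arm with a two-finger parallel gripper is mounted at the origin on a cart in front of the work surface, level with it; the furniture and walls round the work are solid. World frame = base frame: x ahead of the robot, y to its left, z up, the work surface at z = 0. Lengths are in mm, angles in rad, forces in N, time in s.
With the tool pointing down it reaches from about 350 to 900 mm from the base axis. Payload 7.2 kg.
Tool frame: the origin (TCP) lies at the very end of the fingers, on their centre line; the grasp point (between the pads) lies 19 mm behind it (arm.tcp_to_grasp is the z of the grasp point in the tool frame, in mm); z points along the fingers, y is the direction in which the jaws open and shut (so a half turn about z gives the same grasp; the last joint's range is limited). The gripper opens to 85 mm and grips with 20 to 120 N. Pads are 22 mm wide; open, the fingers measure 114 mm over their backs; the gripper's body (76 mm by 85 mm) begins 54 mm behind the grasp point. The pads swing forward as they close: fully open they stand 13 mm farther back than shut.
Start: joints at [-1.226, 0.411, -0.013, 1.596, 0.006, 1.134, -0.082], TCP at [250.744, 572.5, 231.297] pointing down, gripper open.
Joint ranges: [-2.95, 2.95], [-0.29, 1.99], [-1.47, 1.44], [0.14, 2.54], [-1.03, 4.17], [0.13, 1.85], [-2.86, 2.86]. Speed limits (rad/s): [2.39, 2.39, 3.01, 3.01, 3.14, 3.14, 3.14].

## Interface

Orientations are given as a 3x3 rotation matrix whose columns are the frame's x, y, z axes.
In Python, from workcell import arm, optics, close_job gives the robot as it stands.
- The arm moves only by the tool arm_command, never from a script. Its argument "moves" is a list of rows, each a list of 3 entries, a list of its own where there are three numbers: the shift along the tool's x, y, z in mm, then the turn about the tool's z in rad, then the opening, from 0 (shut) to 1 (fully open). In form: [[[tx, ty, tz], spin, fingers], ...]. A call has 1 to 20 rows; each row shifts and turns the pose as measured when the row begins, along the tool's axes as they then stand; what a row does not reach is not made up. A row lasts 1/12 s, in which the tool goes at most 41.7 mm and 7.16 degrees, less where a joint would pass 70% of its speed; a pose out of reach is approached as far as the arm can. A call with a gripper value outside its range is refused whole. The fingers move at their own pace and stop on an object; "force" is the grip in N (left out, the last holds). Time passes only in rows, so rows that do not move let the fingers close. It gives the time, the measured TCP pose, the force and the opening at its end, in the units of the state.
- arm.observe(): the state, without advancing time (a new reading comes with each control period).
- optics.get_image(name): name is "side" or "top" or "wrist"; returns a dict with "img" (480x640x3 uint8, red, green, blue), "fov_y" (degrees; the focal length in pixels is half the picture's height over the tangent of half this angle, whatever the lens; pixels are square), "cx", "cy" (the principal point, pixels), "k1" (the pictures are not rectified: a ray, as slopes to the right and down, at radius r is drawn at 1 + k1 r^2 times it, then the intrinsics apply), "R" (3x3) and "t" (3): a world point X has camera coordinates R X + t; the wrist camera has in their place "hand_eye" (4x4, takes a point from camera to tool coordinates, whose origin is the TCP and whose axes are the flange's). Camera axes: x right, y down, z forward; pixel columns grow to the right and rows downward; lengths in mm; the calibration is good to about 2 mm. A picture is of the moment at which its call begins: read the wrist's pose just before it. There is no depth.
- close_job(): hands the job in, once; it reports no verdict.
The state is a dict: "t": time; "qpos": joint angles; "joint_vel": joint speeds; "joint_efforts": joint torques, N m; "tcp_pos": TCP position; "tool_rot": TCP orientation; "contact_force": force on the tool from outside, world axes, zero at the start; "ft_torque": the same for the moment, N m; "width": finger opening in mm.
Only numpy, scipy, OpenCV 4.12 (cv2) and the standard library are available. Lean on these libraries where they do the work, as an engineer would, in place of code of your own. Each camera call takes 0.05 s, during which the arm holds its last target.

## Working session

There is one attempt and no reset: what is moved stays moved. The work goes in short steps, Python scripts to look and compute and a tool call to move; the robot and the scene stay as the last step left them, time stands still between calls to the robot, and variables do not carry over. Pictures are saved under pics/ and viewed, and the job is handed in when it is done.

Besides the shell and the picture viewer there is one more tool, called as name([rows], argument=value, ...), one row to a line, values as JSON. arm_command: Moves the arm, as the interface text tells. Its arguments: {"type":"object","properties":{"moves":{"type":"array"},"force":{"type":"number"}},"required":["moves"]}

```bash
mkdir -p pics; ls; python3 - <<'E'
from workcell import arm, optics
import cv2,numpy as np
np.set_printoptions(precision=3,suppress=True)
s=arm.observe();print(s)
for n in("side","top","wrist"):
    d=optics.get_image(n);cv2.imwrite(f"pics/{n}0.png",d["img"][:,:,::-1])
    print(n,{k:v for k,v in d.items() if k!="img"})
print(arm.tcp_to_grasp)
E
```

```text
pics
{'t': 0.0, 'qpos': array([-1.226,  0.412, -0.013,  1.597,  0.006,  1.134, -0.082]), 'joint_vel': array([ 0.001, -0.   ,  0.001,  0.   ,  0.001,  0.001,  0.   ]), 'joint_efforts': array([  0.   , -60.062,   0.682, -29.941,   0.014,   0.011,   0.   ]), 'tcp_pos': array([250.545, 572.027, 230.431]), 'tool_rot': array([[-0.916,  0.401, -0.001],
       [ 0.401,  0.916, -0.002],
       [-0.   , -0.002, -1.   ]]), 'contact_force': array([-1.151, -0.471, -0.287]), 'ft_torque': array([-0.046, -0.042, -0.011]), 'width': 85.2100616001755}
side {'fov_y': 56.28420208813871, 'cx': 322.96864244532554, 'cy': 244.95635584207312, 'k1': -0.05816791543099464, 'R': array([[ 0.98 , -0.2  ,  0.008],
       [-0.124, -0.64 , -0.758],
       [ 0.157,  0.742, -0.652]]), 't': array([-552.679,  136.083, 1130.371])}
top {'fov_y': 52.97951887940699, 'cx': 323.28566457875, 'cy': 236.74713235269417, 'k1': -0.10762374761073021, 'R': array([[ 0.011, -1.   , -0.007],
       [-0.999, -0.011, -0.042],
       [ 0.042,  0.007, -0.999]]), 't': array([ -37.219,  535.174, 1296.69 ])}
wrist {'fov_y': 71.33735532741406, 'cx': 323.24171602858934, 'cy': 238.54895412076274, 'k1': 0.015974887873206205, 'hand_eye': array([[  -0.   ,   -0.956,   -0.294,   75.393],
       [   1.   ,   -0.   ,    0.   ,    0.587],
       [  -0.001,   -0.294,    0.956, -142.781],
       [   0.   ,    0.   ,    0.   ,    1.   ]])}
-18.700000000000003
```

View pics/side0.png

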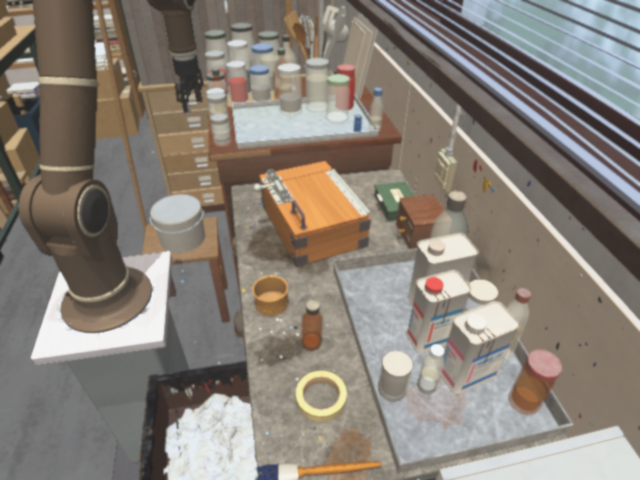

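View pics/top0.png

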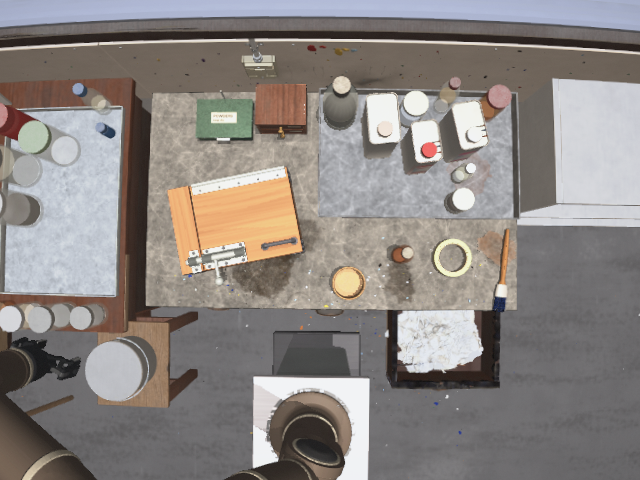

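View pics/wrist0.png

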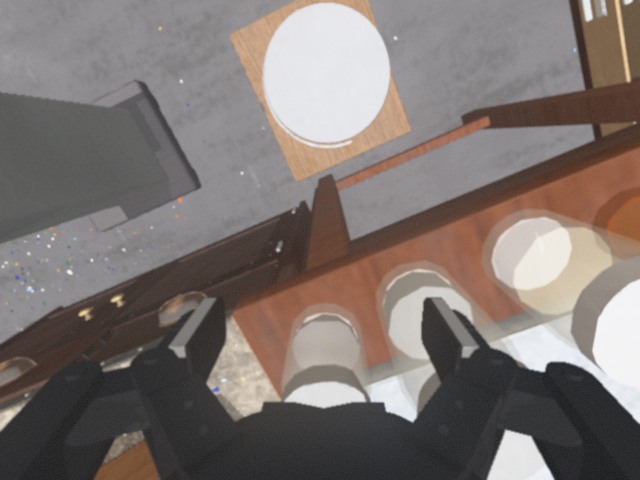

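The side view shows the chest around (315,210). In the top view the chest is at about (168-302, 167-275), the knob near (220,280), the lid handle at (279,243), and the tin, bottle and tape to its right. Next I zoom in on the chest.

```bash
cat > h.py <<'E'
import numpy as np,cv2
from workcell import arm,optics
np.set_printoptions(precision=3,suppress=True)
def cam(n):
    s=arm.observe() if n=="wrist" else None
    d=optics.get_image(n)
    if n=="wrist":
        H=np.array(d["hand_eye"]);T=np.eye(4);T[:3,:3]=s["tool_rot"];T[:3,3]=s["tcp_pos"]
        C=np.linalg.inv(T@H);d["R"]=C[:3,:3];d["t"]=C[:3,3]
    f=240/np.tan(np.radians(d["fov_y"]/2))
    d["K"]=np.array([[f,0,d["cx"]],[0,f,d["cy"]],[0,0,1]]);d["D"]=np.array([d["k1"],0,0,0.])
    return d
def proj(d,P):
    return cv2.projectPoints(np.atleast_2d(np.array(P,float)),cv2.Rodrigues(np.array(d["R"]))[0],np.array(d["t"],float),d["K"],d["D"])[0][:,0]
def ray(d,uv):
    p=cv2.undistortPoints(np.array([[uv]],float),d["K"],d["D"])[0,0]
    R=np.array(d["R"]);return -R.T@d["t"],R.T@np.r_[p,1]
def onz(d,uv,z):
    o,v=ray(d,uv);return o+v*(z-o[2])/v[2]
def tri(prs):
    A=np.zeros((3,3));b=np.zeros(3)
    for d,uv in prs:
        o,v=ray(d,uv);v=v/np.linalg.norm(v);M=np.eye(3)-np.outer(v,v);A+=M;b+=M@o
    return np.linalg.solve(A,b)
def crop(d,x0,y0,w,h,name,k):
    im=cv2.resize(d["img"][y0:y0+h,x0:x0+w,::-1],None,fx=k,fy=k,interpolation=cv2.INTER_CUBIC)
    for i in range(0,w,20):cv2.putText(im,str(x0+i),(i*k,10),0,.35,(0,0,0),1);cv2.line(im,(i*k,12),(i*k,18),(0,0,255),1)
    for i in range(0,h,20):cv2.putText(im,str(y0+i),(0,i*k),0,.35,(0,0,0),1);cv2.line(im,(25,i*k),(31,i*k),(0,0,255),1)
    cv2.imwrite("pics/"+name,im)
E
python3 - <<'E'
from h import *
d=cam("top");crop(d,155,155,155,135,"topc.png",5)
d=cam("side");crop(d,240,155,140,115,"sidec.png",5)
E
```

```text
(no output)
```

View pics/topc.png

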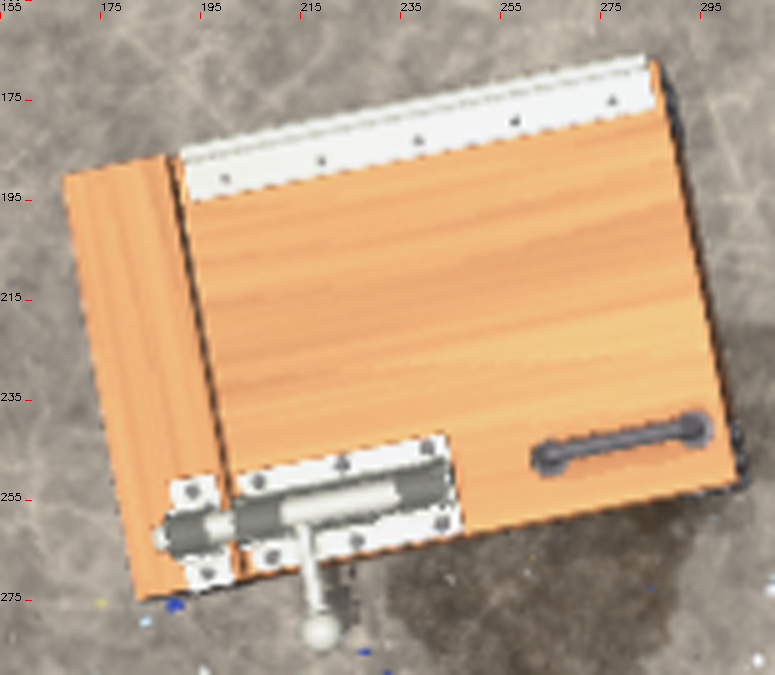

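View pics/sidec.png

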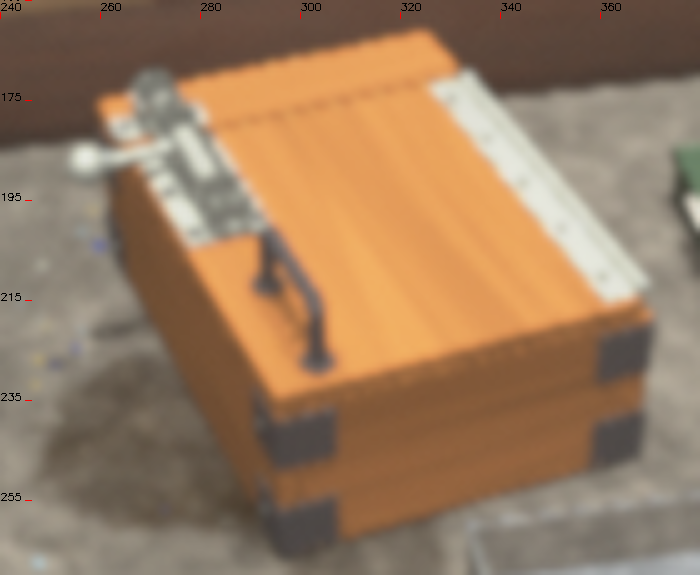

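```bash
python3 - <<'E'
from h import *
from scipy.optimize import least_squares
t=cam("top");s=cam("side")
obs=[(t,(182,274.5),(-110,155,117)),(t,(167.7,190),(110,155,117)),(t,(303.3,251.5),(-110,-155,117)),(t,(286.5,167),(110,-155,117)),
(t,(219,281),(-143,60,135)),(s,(257,186.5),(-143,60,135)),(t,(279,243.7),(-80,-102,157)),
(s,(295,235),(-110,-155,117)),(s,(260.5,176),(-110,155,117)),(s,(325,161),(110,155,117)),]
def W(p,P):
    c,sn=np.cos(p[2]),np.sin(p[2]);x,y,z=P;return np.array([p[0]+c*x-sn*y,p[1]+sn*x+c*y,z])
f=lambda p:np.concatenate([proj(d,W(p,P))[0]-uv for d,uv,P in obs])
r=least_squares(f,[600,300,0.1],x_scale=[100,100,.1]);print(r.x);print(r.fun.reshape(-1,2))
p=r.x
rt=least_squares(lambda p:np.concatenate([proj(d,W(p,P))[0]-uv for d,uv,P in obs if d is t]),p);print("top only",rt.x)
for n,P in dict(knob=(-143,60,135),home=(-83,60,135),lh=(-80,-102,157),hinge=(107,-30,105)).items():print(n,W(p,P))
print("tri knob",tri([(t,(219,281)),(s,(257,186.5))]))
print("tri bar",tri([(t,(279,243.7)),(s,(300,208))]))
print(onz(t,(348,279),58),onz(t,(402,254),130),onz(t,(453,257),25))
E
```

```text
[569.854 192.132   0.199]
[[ 0.15   0.265]
 [-0.253 -0.488]
 [-0.407  0.387]
 [ 0.293 -0.935]
 [ 0.521  0.164]
 [ 0.292  1.935]
 [-0.763 -0.108]
 [-0.507 -0.135]
 [-1.177 -0.924]
 [ 0.807  0.112]]
top only [569.577 191.911   0.199]
knob [417.806 222.632 135.   ]
home [476.618 234.511 135.   ]
lh [511.632  76.312 157.   ]
hinge [680.676 183.91  105.   ]
tri knob [418.035 222.512 141.586]
tri bar [514.192  73.898 158.84 ]
[423.87 -97.36  58.  ] [ 490.01  -227.011  130.   ] [ 484.11  -382.114   25.   ]
```

arm_command([
  [[0, 0, -30], 0, 0.6],
  [[0, 0, -30], -0.12, 0.6],
  [[0, 0, 0], -0.12, 0.6],
  [[0, 0, 0], -0.12, 0.6],
  [[0, 0, 0], -0.12, 0.6],
  [[0, 0, 0], -0.12, 0.6],
], force=25)

```text
t: 0.85
tcp_pos: [250.3, 572.0, 293.4]
tool_rot: [[-0.979, -0.205, -0.0], [-0.205, 0.979, -0.002], [0.001, -0.002, -1.0]]
contact_force: [0.6, -0.1, -0.3]
width: 51.1
```

```bash
cat >> h.py <<'E'
P0=np.array([569.85,192.13,0]);YAW=0.199
Rc=np.array([[np.cos(YAW),-np.sin(YAW),0],[np.sin(YAW),np.cos(YAW),0],[0,0,1]])
def st(target=None):
    s=arm.observe();R=np.array(s["tool_rot"])
    c=Rc.T@(s["tcp_pos"]-P0)
    print("t",s["t"],"tcp chest",c,"q",s["qpos"],"w %.1f"%s["width"],"F(chest)",Rc.T@s["contact_force"])
    y=Rc.T@R[:,1];x=Rc.T@R[:,0];print("tool y angle in chest (deg)",np.degrees(np.arctan2(y[1],y[0])),"z",R[:,2])
    if target is not None:print("tool delta",R.T@(Rc@(np.array(target)-c)))
E
python3 -c "
from h import *
st((-143,60,200))"
```

```text
t 0.85 tcp chest [-238.161  435.584  293.374] q [-1.147  0.374 -0.124  1.505  0.048  1.267  0.501] w 51.1 F(chest) [ 0.574 -0.235 -0.274]
tool y angle in chest (deg) 90.4455408115831 z [-0.    -0.002 -1.   ]
tool delta [ -92.293 -376.117   94.105]
```

arm_command([
  [[-9, -34, 0], 0, 0.6],
  [[-9, -34, 0], 0, 0.6],
  [[-9, -34, 0], 0, 0.6],
  [[-9, -34, 0], 0, 0.6],
  [[-9, -34, 10], 0, 0.6],
  [[-9, -34, 15], 0, 0.6],
  [[-9, -34, 15], 0, 0.6],
  [[-9, -34, 15], 0, 0.6],
  [[-9, -34, 15], 0, 0.6],
  [[-9, -34, 15], 0, 0.6],
  [[0, -30, 9], 0, 0.6],
  [[0, 0, 0], 0, 0.6],
])

```text
t: 1.85
tcp_pos: [422.2, 217.9, 195.7]
tool_rot: [[-0.975, -0.22, 0.002], [-0.22, 0.975, 0.005], [-0.003, 0.005, -1.0]]
contact_force: [-0.2, -0.0, 0.3]
width: 51.1
```

```bash
python3 -c "
from h import *
st((-143,60,200))
d=cam('wrist');cv2.imwrite('pics/w1.png',d['img'][:,:,::-1])
print(proj(d,[P0+Rc@np.array(p) for p in [(-143,60,135.),(-83,60,135),(-110,155,117)]]))
"
```

```text
t 1.85 tcp chest [-139.642   54.448  195.654] q [-0.63   0.191  0.062  1.998 -0.019  0.949  1.234] w 51.1 F(chest) [-0.174  0.007  0.261]
tool y angle in chest (deg) 91.32881277074847 z [ 0.002  0.005 -1.   ]
tool delta [ 3.216  5.648 -4.329]
[[330.297 251.912]
 [327.797 333.124]
 [459.08  289.08 ]]
```

View pics/w1.png

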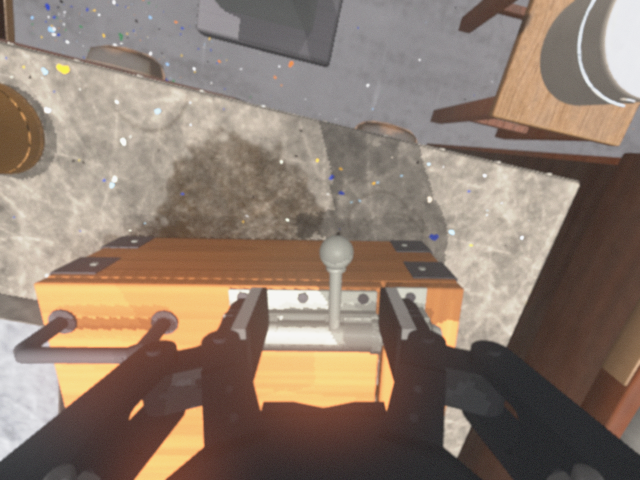

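Knob at (337,252), 7 px right of the prediction, which puts it about 2-3 mm more to +y. Descending around it.

arm_command([
  [[3.5, 7.5, 0], 0.02, 0.6],
  [[0, 0, 25], 0, 0.6],
  [[0, 0, 25], 0, 0.6],
  [[0, 0, 20], 0, 0.6],
  [[0, 0, 10], 0, 0.6],
  [[0, 0, 0], 0, 0.6],
])

```text
t: 2.4
tcp_pos: [418.4, 234.6, 117.4]
tool_rot: [[-0.979, -0.203, 0.009], [-0.203, 0.979, 0.015], [-0.012, 0.013, -1.0]]
contact_force: [-0.7, 0.9, 0.6]
width: 50.9
```

```bash
python3 -c "
from h import *
st((-143,62,116))
d=cam('wrist');cv2.imwrite('pics/w2.png',d['img'][:,:,::-1])
"
```

```text
t 2.4 tcp chest [-140.105   71.614  117.395] q [-0.646  0.3    0.046  2.077 -0.03   0.75   1.196] w 50.9 F(chest) [-0.539  1.041  0.563]
tool y angle in chest (deg) 90.3162067188626 z [ 0.009  0.015 -1.   ]
tool delta [ 2.963 -9.615  1.24 ]
```

View pics/w2.png

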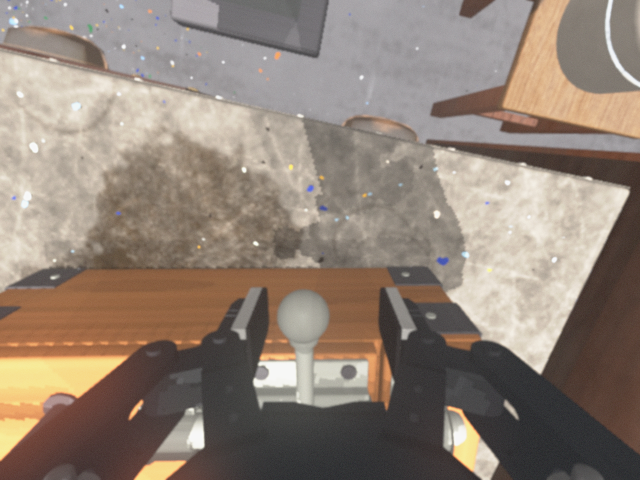

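The knob at (303,318) sits left of the finger midline: the TCP drifted about 10 mm to +y. Correcting this.

arm_command([
  [[3, -9.5, 1], 0, 0.6],
  [[0, 0, 0], 0, 0.6],
  [[0, 0, 0], 0, 0.6],
])

```text
t: 2.7
tcp_pos: [418.1, 226.3, 119.2]
tool_rot: [[-0.979, -0.206, 0.012], [-0.205, 0.979, 0.017], [-0.015, 0.015, -1.0]]
contact_force: [-0.4, -0.3, 0.1]
width: 51.1
```

```bash
python3 -c "
from h import *
st((-143,62,116))
"
```

```text
t 2.7 tcp chest [-141.951   63.51   119.211] q [-0.633  0.289  0.048  2.087 -0.032  0.747  1.214] w 51.1 F(chest) [-0.395 -0.176  0.144]
tool y angle in chest (deg) 90.4640755283474 z [ 0.012  0.017 -1.   ]
tool delta [ 1.108 -1.548  3.173]
```

arm_command([
  [[1, -1.5, 4], 0, 0.2],
  [[0, 0, 0], 0, 0],
  [[0, 0, 0], 0, 0],
  [[0, 0, 0], 0, 0],
  [[0, 0, 0], 0, 0],
], force=25)

```text
t: 3.12
tcp_pos: [418.5, 225.1, 117.2]
tool_rot: [[-0.979, -0.205, 0.015], [-0.204, 0.979, 0.02], [-0.019, 0.016, -1.0]]
contact_force: [0.3, 0.9, -0.8]
width: 19.8
```

```bash
python3 -c "
from h import *
st((-143,62,116))
d=cam('wrist');cv2.imwrite('pics/w3.png',d['img'][:,:,::-1])
"
```

```text
t 3.1167 tcp chest [-141.807   62.224  117.202] q [-0.63   0.289  0.048  2.093 -0.033  0.736  1.217] w 19.8 F(chest) [ 0.474  0.773 -0.812]
tool y angle in chest (deg) 90.41490163430355 z [ 0.015  0.02  -1.   ]
tool delta [ 1.217 -0.235  1.176]
```

View pics/w3.png

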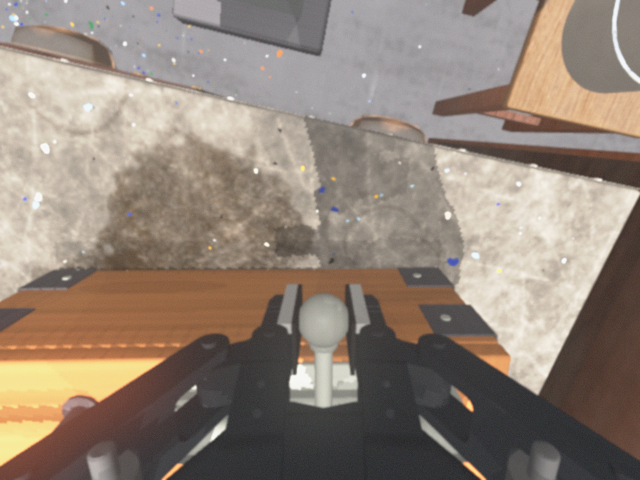

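arm_command([
  [[0, 0, 0], 0, 0],
  [[0, 0, 0], 0, 0],
], force=25)

```text
t: 3.33
tcp_pos: [418.6, 225.1, 117.1]
tool_rot: [[-0.979, -0.205, 0.015], [-0.205, 0.979, 0.02], [-0.019, 0.016, -1.0]]
contact_force: [-0.4, -0.9, -1.1]
width: 20.1
```

```bash
python3 -c "
from h import *
st((-143,62,116))
d=cam('side');crop(d,230,150,120,90,'s4.png',6)
"
```

```text
t 3.3333 tcp chest [-141.76    62.237  117.13 ] q [-0.63   0.29   0.048  2.093 -0.033  0.736  1.217] w 20.1 F(chest) [-0.592 -0.843 -1.083]
tool y angle in chest (deg) 90.42070601191129 z [ 0.015  0.02  -1.   ]
tool delta [ 1.262 -0.247  1.102]
```

View pics/s4.png

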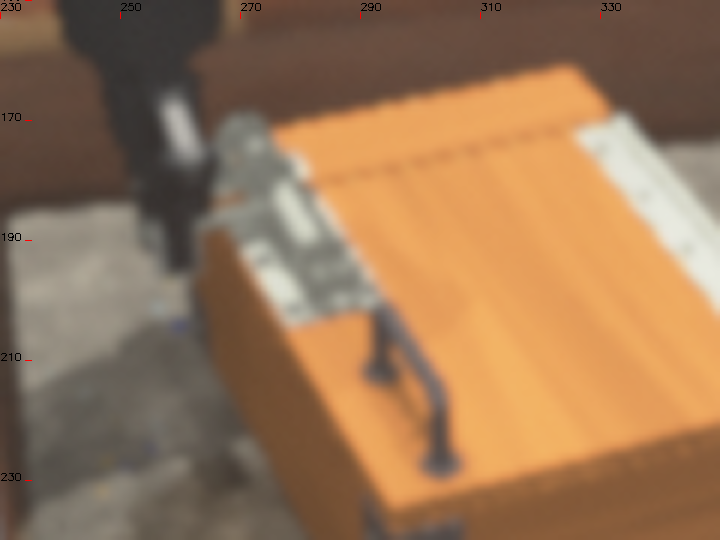

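Knob held at a stable 20 mm width. Lifting along the first part of the arc.

arm_command([
  [[-0.5, 0, -9], 0, 0],
  [[-2, 0, -9], 0, 0],
  [[-3, 0, -8.5], 0, 0],
  [[-4.5, 0, -8], 0, 0],
  [[0, 0, 0], 0, 0],
])

```text
t: 3.8
tcp_pos: [429.3, 227.3, 155.5]
tool_rot: [[-0.979, -0.205, 0.016], [-0.205, 0.979, 0.021], [-0.02, 0.017, -1.0]]
contact_force: [2.1, 0.3, -3.5]
width: 19.9
```

```bash
python3 -c "
from h import *
st((-141.76+10.5,62,151))
d=cam('wrist');cv2.imwrite('pics/w5.png',d['img'][:,:,::-1])
"
```

```text
t 3.8 tcp chest [-130.818   62.265  155.477] q [-0.627  0.249  0.055  2.034 -0.03   0.835  1.223] w 19.9 F(chest) [ 2.101 -0.159 -3.461]
tool y angle in chest (deg) 90.44325582742833 z [ 0.016  0.021 -1.   ]
tool delta [ 0.532 -0.337  4.462]
```

View pics/w5.png

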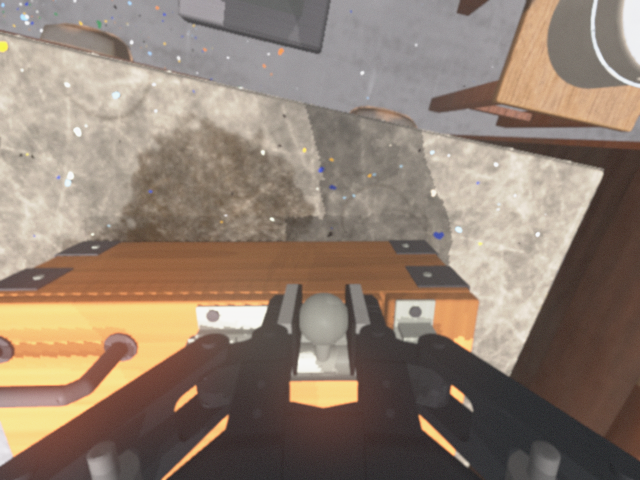

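The handle is rising with the gripper. Continuing to about 1.45 rad.

arm_command([
  [[-9.5, 0, -5], 0, 0],
  [[-7, 0, -5], 0, 0],
  [[-8, 0, -4], 0, 0],
  [[-8.5, 0, -3], 0, 0],
  [[-8.5, 0, -1], 0, 0],
  [[0, 0, 0], 0, 0],
])

```text
t: 4.35
tcp_pos: [463.2, 234.2, 173.7]
tool_rot: [[-0.978, -0.207, 0.0], [-0.207, 0.978, 0.016], [-0.004, 0.015, -1.0]]
contact_force: [0.9, 1.5, -6.0]
width: 20.1
```

```bash
python3 -c "
from h import *
st((-89,17,176.7))
d=cam('wrist');cv2.imwrite('pics/w6.png',d['img'][:,:,::-1])
"
```

```text
t 4.35 tcp chest [-96.225  62.286 173.703] q [-0.606  0.288  0.065  1.928 -0.04   0.918  1.259] w 20.1 F(chest) [ 1.141  1.276 -6.016]
tool y angle in chest (deg) 90.54772709765118 z [ 0.     0.016 -1.   ]
tool delta [ -6.805 -45.302  -3.658]
```

View pics/w6.png

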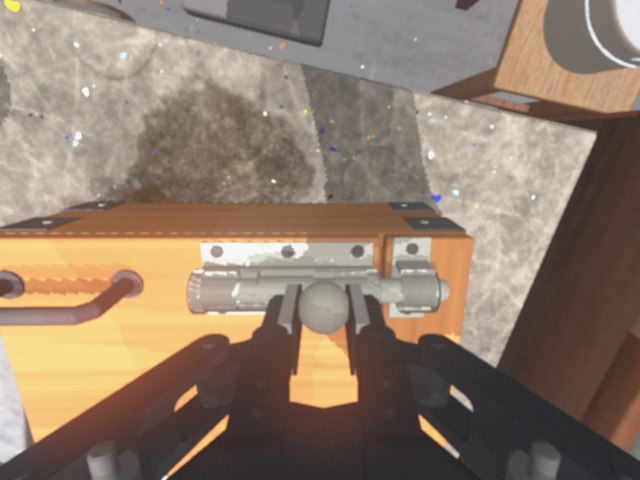

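Knob at (323,306), over the barrel with the handle near upright. A little further, then the slide to -y.

arm_command([
  [[-8, 0, -3], 0, 0],
  [[-2, 0, 0], 0, 0],
  [[0, -8, 0], 0, 0],
  [[0, -8, 0], 0, 0],
  [[0, -8, 0], 0, 0],
  [[0, -8, 0], 0, 0],
  [[0, 0, 0], 0, 0],
])

```text
t: 4.98
tcp_pos: [478.7, 203.4, 176.1]
tool_rot: [[-0.978, -0.209, -0.003], [-0.209, 0.978, 0.016], [-0.001, 0.016, -1.0]]
contact_force: [-1.6, -0.6, -0.1]
width: 20.2
```

```bash
python3 -c "
from h import *
st((-89,16,176.7))
"
```

```text
t 4.9833 tcp chest [-87.099  29.096 176.078] q [-0.551  0.288  0.081  1.921 -0.048  0.928  1.337] w 20.2 F(chest) [-1.689 -0.246 -0.084]
tool y angle in chest (deg) 90.66495329677163 z [-0.003  0.016 -1.   ]
tool delta [  2.052 -13.061  -0.839]
```

Slid 33 mm so far, with low force. Pushing on to the end stop.

arm_command([
  [[0, -7, 0], 0, 0],
  [[0, -6, 0], 0, 0],
  [[0, -4, 0], 0, 0],
  [[0, -3, 0], 0, 0],
  [[0, 0, 0], 0, 0],
])

```text
t: 5.4
tcp_pos: [480.8, 193.7, 176.3]
tool_rot: [[-0.977, -0.215, -0.003], [-0.215, 0.976, 0.032], [-0.004, 0.032, -0.999]]
contact_force: [-1.3, -3.5, 2.6]
width: 20.1
```

```bash
python3 -c "
from h import *
st((-89,17,176.7))
d=cam('wrist');cv2.imwrite('pics/w7.png',d['img'][:,:,::-1])
"
```

```text
t 5.4 tcp chest [-87.005  19.149 176.312] q [-0.522  0.283  0.08   1.929 -0.066  0.921  1.383] w 20.1 F(chest) [-1.918 -3.133  2.609]
tool y angle in chest (deg) 91.04477384182856 z [-0.003  0.032 -0.999]
tool delta [ 2.032 -2.099 -0.463]
```

View pics/w7.png

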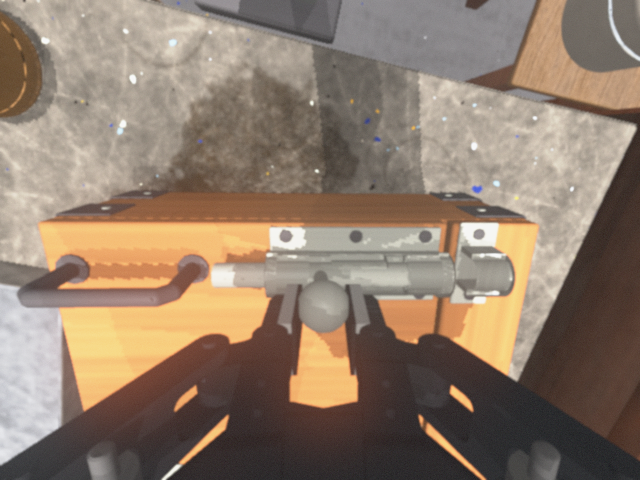

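The bolt's rear end sticks out at (237,275) and its tip has left the keeper. 43 mm by TCP, so I push a little further to find the stop.

arm_command([
  [[0, -4, 0], 0, 0],
  [[0, -4, 0], 0, 0],
  [[0, 0, 0], 0, 0],
])

```text
t: 5.7
tcp_pos: [480.7, 193.8, 176.4]
tool_rot: [[-0.975, -0.221, -0.004], [-0.221, 0.974, 0.043], [-0.005, 0.042, -0.999]]
contact_force: [-0.1, -2.6, -0.1]
width: 19.8
```

```bash
python3 -c "
from h import *
st((-89,17,176.7))
"
```

```text
t 5.7 tcp chest [-87.028  19.272 176.39 ] q [-0.513  0.281  0.077  1.931 -0.078  0.917  1.401] w 19.8 F(chest) [-0.652 -2.502 -0.109]
tool y angle in chest (deg) 91.36535650819164 z [-0.004  0.043 -0.999]
tool delta [ 2.023 -2.21  -0.414]
```

The bolt is at its stop: the position no longer changes. Lowering the handle back along the arc.

arm_command([
  [[10.5, 0.5, 1.5], 0, 0],
  [[8.5, 0, 3], 0, 0],
  [[8, 0, 4], 0, 0],
  [[7, 0, 5.5], 0, 0],
  [[6.5, 0, 6.5], 0, 0],
  [[0, 0, 0], 0, 0],
])

```text
t: 6.2
tcp_pos: [442.0, 185.3, 154.7]
tool_rot: [[-0.976, -0.219, 0.007], [-0.219, 0.975, 0.046], [-0.017, 0.043, -0.999]]
contact_force: [2.7, 6.0, -2.8]
width: 20.1
```

```bash
python3 -c "
from h import *
st((-127.7,19.3,155.8))
d=cam('wrist');cv2.imwrite('pics/w8.png',d['img'][:,:,::-1])
"
```

```text
t 6.2 tcp chest [-126.687   18.554  154.657] q [-0.528  0.239  0.067  2.051 -0.073  0.826  1.378] w 20.1 F(chest) [ 3.833  5.308 -2.848]
tool y angle in chest (deg) 91.26408643575685 z [ 0.007  0.046 -0.999]
tool delta [ 0.977  0.817 -1.126]
```

View pics/w8.png

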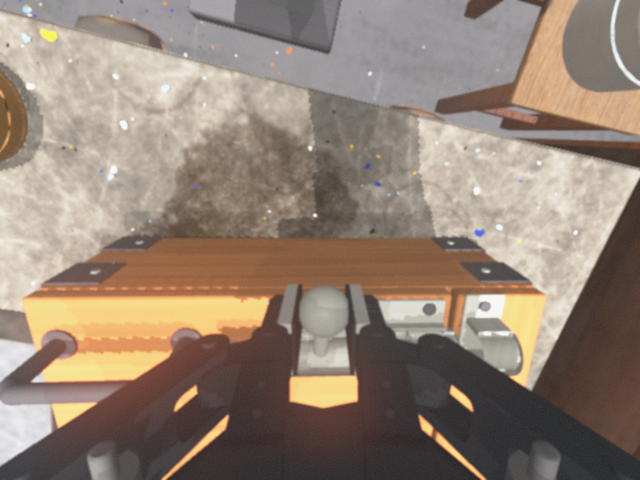

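arm_command([
  [[7.5, -0.4, 9], 0, 0],
  [[4.5, -0.4, 11], 0, 0],
  [[2, -0.4, 9], 0, 0],
  [[0.5, -0.4, 8], 0, 0],
  [[0, 0, 0], 0, 0],
])

```text
t: 6.67
tcp_pos: [428.9, 182.7, 117.7]
tool_rot: [[-0.976, -0.219, 0.012], [-0.218, 0.975, 0.049], [-0.023, 0.045, -0.999]]
contact_force: [-2.1, 3.6, 8.0]
width: 20.1
```

```bash
python3 -c "
from h import *
st((-141.8,19.,117.1))
d=cam('wrist');cv2.imwrite('pics/w9.png',d['img'][:,:,::-1])
"
```

```text
t 6.6667 tcp chest [-140.089   18.587  117.673] q [-0.528  0.271  0.059  2.119 -0.082  0.72   1.38 ] w 20.1 F(chest) [-1.371  3.933  8.017]
tool y angle in chest (deg) 91.2505907000916 z [ 0.012  0.049 -0.999]
tool delta [1.714 0.424 0.554]
```

View pics/w9.png

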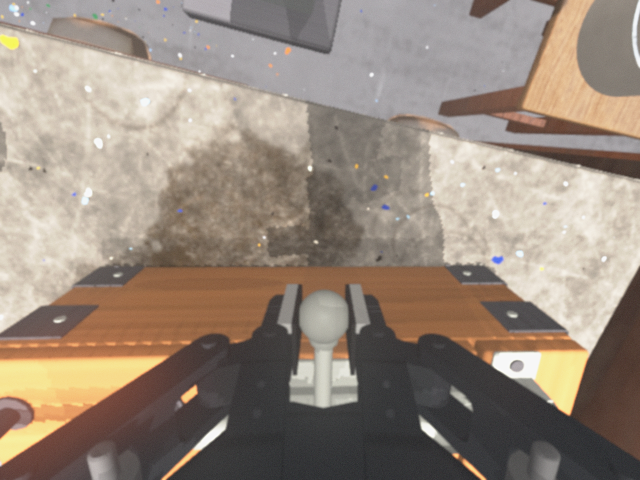

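The handle is level, with an 8 N upward reaction from the notch. Releasing and rising.

arm_command([
  [[0, 0, 0], 0, 0.6],
  [[0, 0, 0], 0, 0.6],
  [[0, 0, 0], 0, 0.6],
  [[0, 0, 0], 0, 0.6],
  [[0, 1, -25], 0, 0.6],
  [[0, 1, -30], 0, 0.6],
  [[0, 1, -35], 0, 0.6],
  [[0, 0, -30], 0, 0.6],
  [[0, 0, 0], 0, 0.6],
])

```text
t: 7.47
tcp_pos: [424.7, 172.9, 237.5]
tool_rot: [[-0.977, -0.213, 0.001], [-0.213, 0.976, 0.037], [-0.009, 0.036, -0.999]]
contact_force: [0.8, -0.3, 1.0]
width: 51.3
```

```bash
python3 -c "
from h import *
st((-80,-102,200))
d=cam('wrist');cv2.imwrite('pics/w10.png',d['img'][:,:,::-1])
"
```

```text
t 7.4667 tcp chest [-146.068    9.858  237.546] q [-0.538  0.108  0.077  1.989 -0.048  1.028  1.349] w 51.3 F(chest) [ 0.718 -0.497  1.001]
tool y angle in chest (deg) 90.92697797132365 z [ 0.001  0.037 -0.999]
tool delta [ -63.933 -114.194   34.047]
```

View pics/w10.png

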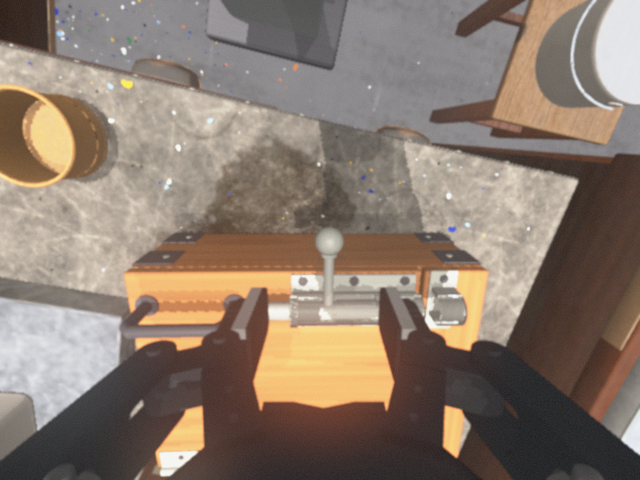

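The handle is level in the rear notch and the bolt is clear of the keeper. Moving over the lid handle and spinning the gripper.

arm_command([
  [[-16, -28, 0], 0, 0.6],
  [[-16, -28, 0], 0, 0.6],
  [[-16, -28, 0], 0, 0.6],
  [[-14, -26, 0], 0, 0.6],
  [[0, 0, 0], 0.115, 0.6],
  [[0, 0, 0], 0.115, 0.6],
  [[0, 0, 0], 0.115, 0.6],
  [[0, 0, 0], 0.115, 0.6],
  [[0, 0, 0], 0.115, 0.6],
  [[0, 0, 0], 0.115, 0.6],
  [[0, 0, 0], 0.115, 0.6],
  [[0, 0, 0], 0.115, 0.6],
  [[0, 0, 0], 0.115, 0.6],
  [[0, 0, 0], 0.115, 0.6],
  [[0, 0, 0], 0.115, 0.6],
  [[0, 0, 0], 0.115, 0.6],
  [[0, 0, 0], 0.115, 0.6],
  [[0, 0, 0], 0.09, 0.6],
  [[0, 0, 0], 0, 0.6],
])

```text
t: 9.1
tcp_pos: [500.1, 64.0, 205.4]
tool_rot: [[-0.117, 0.993, -0.033], [0.993, 0.118, 0.017], [0.021, -0.031, -0.999]]
contact_force: [-0.1, 0.7, 0.3]
width: 50.8
```

```bash
python3 -c "
from h import *
st((-80,-102,200))
d=cam('wrist');cv2.imwrite('pics/w11.png',d['img'][:,:,::-1])
print(proj(d,[P0+Rc@np.array(p) for p in [(-80,-102,157.),(-80,-66,157),(-80,-138,157)]]))
"
```

```text
t 9.1 tcp chest [ -93.663 -111.771  205.427] q [-0.57   0.258  0.438  1.916 -0.152  1.027  0.056] w 50.8 F(chest) [0.026 0.73  0.283]
tool y angle in chest (deg) -4.624174302879749 z [-0.033  0.017 -0.999]
tool delta [10.733 12.993  5.252]
[[347.066 250.074]
 [343.211 190.545]
 [350.588 304.16 ]]
```

View pics/w11.png

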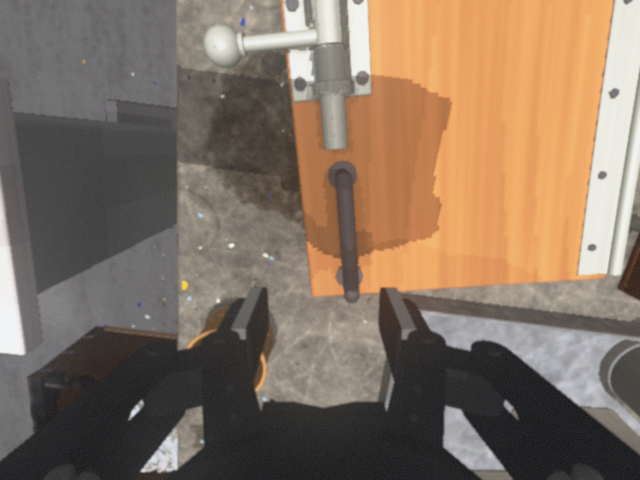

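arm_command([
  [[13, 13, 0], -0.08, 0.6],
  [[0, 0, 0], 0, 0.6],
  [[0, 0, 0], 0, 0.6],
])

```text
t: 9.4
tcp_pos: [510.4, 77.9, 202.9]
tool_rot: [[-0.213, 0.976, -0.037], [0.977, 0.214, 0.015], [0.022, -0.033, -0.999]]
contact_force: [0.5, 0.5, -0.7]
width: 51.5
```

```bash
python3 -c "
from h import *
st((-80,-100,138))
d=cam('wrist');cv2.imwrite('pics/w12.png',d['img'][:,:,::-1])
print(proj(d,[P0+Rc@np.array(p) for p in [(-80,-102,157.),(-80,-66,157),(-80,-138,157)]]))
"
```

```text
t 9.4 tcp chest [ -80.903 -100.221  202.923] q [-0.567  0.283  0.414  1.887 -0.155  1.033  0.132] w 51.5 F(chest) [ 0.618  0.413 -0.696]
tool y angle in chest (deg) 0.955795864242295 z [-0.037  0.015 -0.999]
tool delta [-1.242  3.033 64.846]
[[327.129 271.06 ]
 [328.345 212.86 ]
 [326.027 323.98 ]]
```

View pics/w12.png

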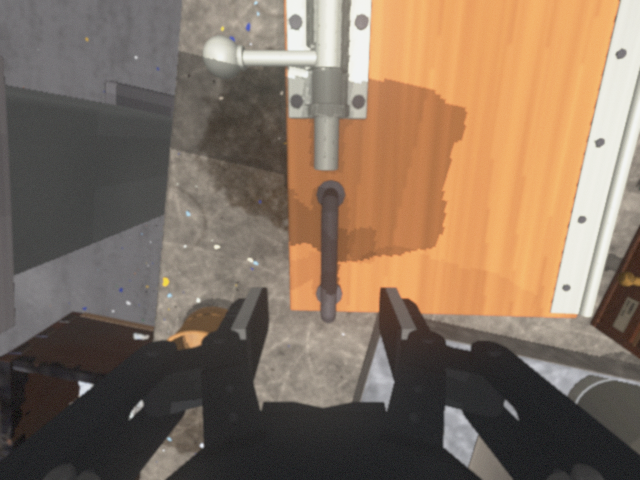

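Bar at column 330, close to the finger midline of 324, and square to the jaws. Descending.

arm_command([
  [[0, 2, 22], 0, 0.6],
  [[0, 1, 22], 0, 0.6],
  [[0, 0.5, 15], 0, 0.6],
  [[0, 0, 5], 0, 0.6],
  [[0, 0, 0], 0, 0.6],
])

```text
t: 9.87
tcp_pos: [511.4, 78.7, 136.7]
tool_rot: [[-0.217, 0.976, -0.035], [0.976, 0.218, 0.015], [0.023, -0.031, -0.999]]
contact_force: [0.4, 0.0, 0.4]
width: 51.1
```

```bash
python3 -c "
from h import *
st((-79.5,-101,138))
"
```

```text
t 9.8667 tcp chest [-79.731 -99.628 136.736] q [-0.541  0.368  0.39   1.953 -0.205  0.888  0.18 ] w 51.1 F(chest) [ 0.432 -0.076  0.386]
tool y angle in chest (deg) 1.1823973481527543 z [-0.035  0.015 -0.999]
tool delta [-1.347  0.164 -1.301]
```

arm_command([
  [[0, 0, 0], 0, 0.2],
  [[0, 0, 0], 0, 0],
  [[0, 0, 0], 0, 0],
  [[0, 0, 0], 0, 0],
  [[0, 0, 0], 0, 0],
  [[0, 0, 0], 0, 0],
], force=35)

```text
t: 10.37
tcp_pos: [511.5, 78.0, 138.7]
tool_rot: [[-0.217, 0.976, -0.034], [0.976, 0.217, 0.016], [0.023, -0.03, -0.999]]
contact_force: [1.2, 0.4, -5.9]
width: 8.6
```

```bash
python3 -c "
from h import *
st((-79.5,-101,138))
d=cam('wrist');cv2.imwrite('pics/w13.png',d['img'][:,:,::-1])
"
```

```text
t 10.3667 tcp chest [ -79.729 -100.35   138.657] q [-0.54   0.365  0.391  1.953 -0.204  0.89   0.18 ] w 8.6 F(chest) [ 1.243  0.151 -5.883]
tool y angle in chest (deg) 1.1585611691933273 z [-0.034  0.016 -0.999]
tool delta [-0.669  0.235  0.635]
```

View pics/w13.png

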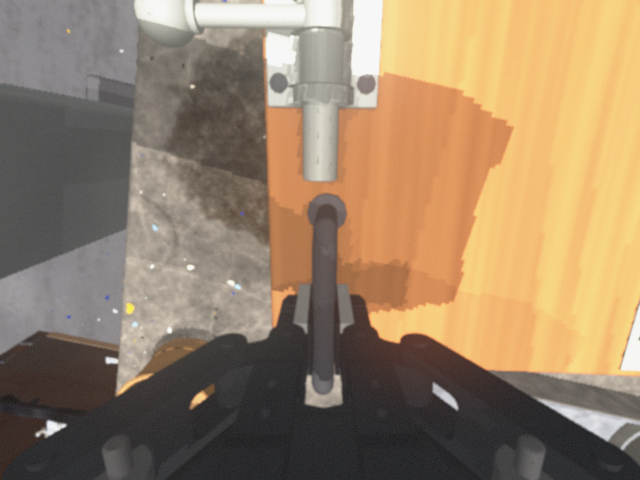

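Bar gripped at about 9 mm. Computing the arc steps in tool axes.

```bash
cat > arc.py <<'E'
from h import *
def arc(th0,th1,n,c0=None,off=(-79.73+80,-100.35,138.66-157)):
    s=arm.observe();R=np.array(s["tool_rot"]);c=Rc.T@(s["tcp_pos"]-P0)
    f=lambda a:np.array([107-187*np.cos(a)+52*np.sin(a)+off[0],off[1],105+187*np.sin(a)+52*np.cos(a)+off[2]])
    # angle now
    b=c-np.array([off[0],0,off[2]])-np.array([107,0,105]);a=np.arctan2(52,-187)-np.arctan2(b[2],b[0])
    print("lid est",a,"radius",np.hypot(b[0],b[2]),194.1);
    th0=a if th0 is None else th0
    p=c
    for t in np.linspace(th0,th1,n+1)[1:]:
        q=f(t);print("%.3f"%t,np.round(R.T@Rc@(q-p),1),np.round(q));p=q
E
python3 -c "
from arc import *
st();arc(None,0.5,7)"
```

```text
t 10.4167 tcp chest [ -79.746 -100.365  138.652] q [-0.54   0.365  0.391  1.953 -0.204  0.891  0.18 ] w 8.3 F(chest) [ 0.852 -0.959 -5.938]
tool y angle in chest (deg) 1.1572523305924396 z [-0.034  0.016 -0.999]
lid est -6.227990956020335e-05 radius 194.10906485048457 194.1
0.071 [  0.2   3.8 -13.3] [ -76. -100.  152.]
0.143 [  0.2   4.7 -13. ] [ -70. -100.  165.]
0.214 [  0.2   5.7 -12.7] [ -64. -100.  177.]
0.286 [  0.1   6.5 -12.2] [ -57. -100.  189.]
0.357 [  0.1   7.4 -11.7] [ -50. -100.  201.]
0.429 [  0.1   8.2 -11.2] [ -41. -100.  212.]
0.500 [  0.1   9.  -10.6] [ -32. -100.  222.]
```

arm_command([
  [[0, 4, -13], 0, 0],
  [[0, 5, -13], 0, 0],
  [[0, 5.5, -12.5], 0, 0],
  [[0, 6.5, -12], 0, 0],
])

```text
t: 10.75
tcp_pos: [530.1, 81.8, 185.0]
tool_rot: [[-0.217, 0.975, -0.043], [0.976, 0.218, 0.013], [0.022, -0.039, -0.999]]
contact_force: [1.4, 0.2, -11.9]
width: 8.2
```

```bash
python3 -c "
from arc import *
st();arc(None,0.8,8)"
```

```text
t 10.75 tcp chest [ -60.795 -100.262  185.045] q [-0.549  0.343  0.407  1.855 -0.181  1.018  0.157] w 8.2 F(chest) [  1.434  -0.132 -11.89 ]
tool y angle in chest (deg) 1.1729637344463848 z [-0.043  0.013 -0.999]
lid est 0.2583921553192474 radius 194.7441870949162 194.1
0.326 [  0.    7.1 -11.1] [ -53. -100.  196.]
0.394 [  0.1   7.3 -10.9] [ -45. -100.  206.]
0.461 [  0.1   8.  -10.4] [ -37. -100.  216.]
0.529 [ 0.   8.7 -9.8] [ -28. -100.  226.]
0.597 [ 0.   9.4 -9.2] [ -18. -100.  235.]
0.665 [-0.  10.  -8.5] [  -8. -100.  243.]
0.732 [-0.  10.5 -7.9] [   3. -100.  250.]
0.800 [-0.1 11.  -7.1] [  14. -100.  257.]
```

The lid is following the arc, at about 0.26 rad.

arm_command([
  [[0, 7, -11], 0, 0],
  [[0, 7.5, -11], 0, 0],
  [[0, 8, -10.5], 0, 0],
  [[0, 8.5, -10], 0, 0],
  [[0, 9.5, -9], 0, 0],
  [[0, 10, -8.5], 0, 0],
])

```text
t: 11.25
tcp_pos: [572.8, 90.7, 238.4]
tool_rot: [[-0.216, 0.974, -0.07], [0.976, 0.217, 0.007], [0.023, -0.067, -0.997]]
contact_force: [-7.6, -1.7, -3.2]
width: 8.4
```

```bash
python3 -c "
from arc import *
st();arc(None,1.2,8)
d=cam('wrist');cv2.imwrite('pics/w14.png',d['img'][:,:,::-1])
d=cam('side');cv2.imwrite('pics/s14.png',d['img'][:,:,::-1])
"
```

```text
t 11.25 tcp chest [ -17.159 -100.008  238.435] q [-0.536  0.384  0.418  1.665 -0.182  1.198  0.151] w 8.4 F(chest) [-7.762 -0.155 -3.216]
tool y angle in chest (deg) 1.1675673562569506 z [-0.07   0.007 -0.997]
lid est 0.6128596608496233 radius 196.26057681894957 194.1
0.686 [-0.4 12.2 -7.8] [  -4. -100.  245.]
0.760 [-0.1 11.4 -8.6] [   7. -100.  253.]
0.833 [-0.1 12.  -7.7] [  20. -100.  260.]
0.906 [-0.1 12.5 -6.8] [  33. -100.  266.]
0.980 [-0.1 13.  -5.9] [  46. -100.  271.]
1.053 [-0.2 13.4 -4.9] [  60. -100.  275.]
1.127 [-0.2 13.7 -3.9] [  74. -100.  278.]
1.200 [-0.2 13.9 -2.9] [  88. -100.  280.]
```

View pics/w14.png

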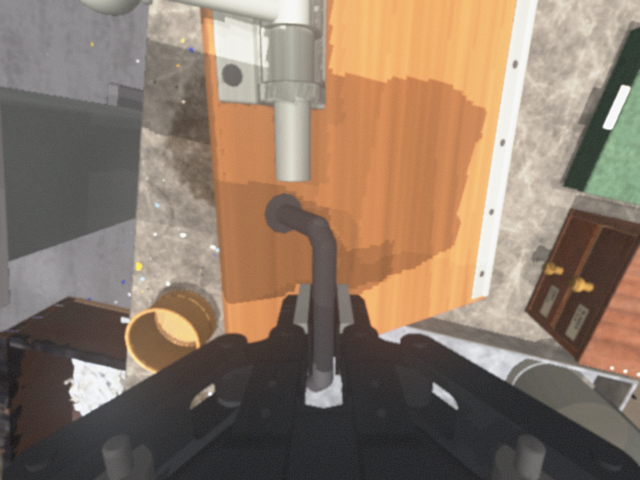

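View pics/s14.png

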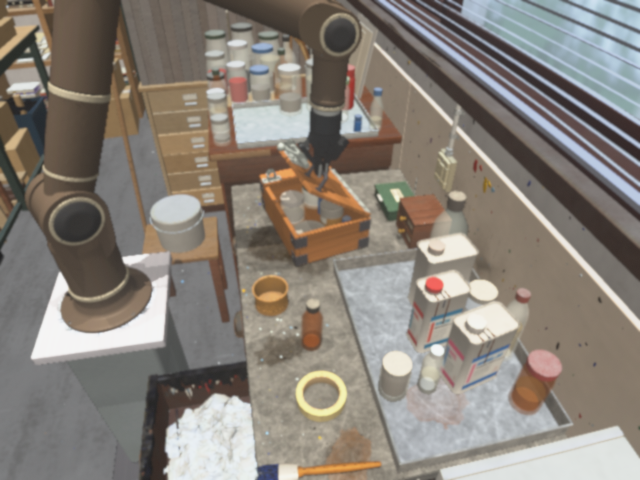

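The wrist and side pictures show the lid partly open with the bar still in the pads. The tool leans 4° but that is harmless. Continuing.

arm_command([
  [[0, 11, -8.5], 0, 0],
  [[0, 11.5, -8.5], 0, 0],
  [[0, 12, -7.5], 0, 0],
  [[0, 12.5, -7], 0, 0],
  [[0, 13, -6], 0, 0],
])

```text
t: 11.77
tcp_pos: [622.9, 101.1, 270.4]
tool_rot: [[-0.214, 0.972, -0.1], [0.976, 0.216, 0.004], [0.026, -0.097, -0.995]]
contact_force: [-10.2, -1.6, 4.7]
width: 8.7
```

```bash
python3 -c "
from arc import *
st();arc(None,1.5,8)"
```

```text
t 11.7667 tcp chest [ 34.013 -99.679 270.386] q [-0.504  0.474  0.421  1.461 -0.208  1.349  0.159] w 8.7 F(chest) [-10.305   0.45    4.685]
tool y angle in chest (deg) 1.1161768817571218 z [-0.1    0.004 -0.995]
lid est 0.9201621516444327 radius 197.79294904780807 194.1
0.993 [-0.9 14.4 -2.7] [  49. -100.  272.]
1.065 [-0.1 13.1 -5.1] [  62. -100.  275.]
1.138 [-0.2 13.5 -4.1] [  76. -100.  278.]
1.210 [-0.2 13.7 -3.1] [  90. -100.  280.]
1.283 [-0.2 13.9 -2.1] [ 104. -100.  281.]
1.355 [-0.2 14.  -1.1] [ 118. -100.  280.]
1.428 [-0.3 14.1 -0.1] [ 132. -100.  279.]
1.500 [-0.3 14.   0.9] [ 146. -100.  277.]
```

arm_command([
  [[0, 14, -3], 0, 0],
  [[0, 13, -4.5], 0, 0],
  [[0, 13.5, -4], 0, 0],
  [[0, 13.5, -3], 0, 0],
])

```text
t: 12.1
tcp_pos: [671.2, 111.2, 283.4]
tool_rot: [[-0.213, 0.97, -0.117], [0.977, 0.215, 0.003], [0.028, -0.114, -0.993]]
contact_force: [-5.9, -0.9, -0.9]
width: 8.6
```

```bash
python3 -c "
from arc import *
st();arc(None,1.5,5)
d=cam('wrist');cv2.imwrite('pics/w15.png',d['img'][:,:,::-1])
"
```

```text
t 12.1 tcp chest [ 83.327 -99.369 283.444] q [-0.468  0.572  0.419  1.281 -0.238  1.453  0.162] w 8.6 F(chest) [-5.925  0.316 -0.873]
tool y angle in chest (deg) 1.0855222593550828 z [-0.117  0.003 -0.993]
lid est 1.1784987949229466 radius 198.23519553088872 194.1
1.243 [-1.3 13.2  1.5] [  96. -100.  280.]
1.307 [-0.2 12.4 -1.7] [ 109. -100.  281.]
1.371 [-0.2 12.4 -0.9] [ 121. -100.  280.]
1.436 [-0.2 12.5 -0.1] [ 134. -100.  279.]
1.500 [-0.3 12.5  0.7] [ 146. -100.  277.]
```

View pics/w15.png

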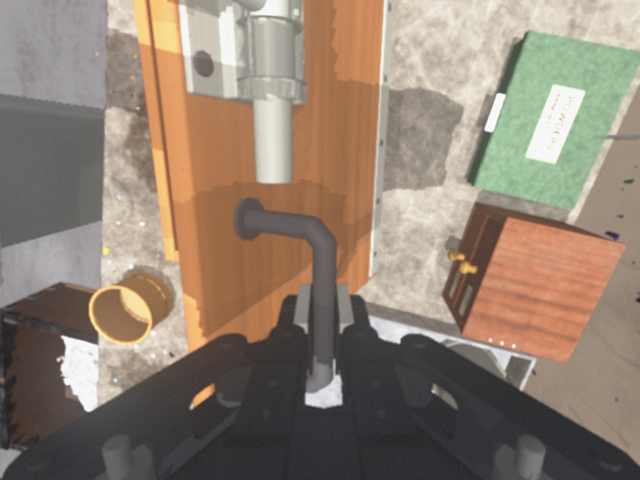

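arm_command([
  [[0, 13, -0.5], 0, 0],
  [[0, 12.5, -1.5], 0, 0],
  [[0, 12.5, -0.5], 0, 0],
  [[0, 12.5, 0], 0, 0],
  [[0, 12.5, 0.5], 0, 0],
  [[0, 0, 0], 0, 0],
])

```text
t: 12.65
tcp_pos: [732.3, 123.9, 281.9]
tool_rot: [[-0.212, 0.969, -0.126], [0.977, 0.214, 0.001], [0.028, -0.123, -0.992]]
contact_force: [2.9, 1.6, -2.7]
width: 8.6
```

```bash
python3 -c "
from arc import *
st();arc(None,1.55,2)
d=cam('wrist');cv2.imwrite('pics/w16.png',d['img'][:,:,::-1])
d=cam('side');crop(d,210,80,200,190,'s16.png',3)
d=cam('top');crop(d,150,130,200,170,'t16.png',3)
"
```

```text
t 12.65 tcp chest [145.796 -98.975 281.94 ] q [-0.422  0.706  0.413  1.058 -0.275  1.552  0.156] w 8.6 F(chest) [ 3.141  1.018 -2.677]
tool y angle in chest (deg) 1.067565969538891 z [-0.126  0.001 -0.992]
lid est 1.4943601922716105 radius 199.0438785233554 194.1
1.522 [-1.6  5.   5.4] [ 150. -100.  276.]
1.550 [-0.1  5.4  0.6] [ 155. -100.  275.]
```

View pics/w16.png

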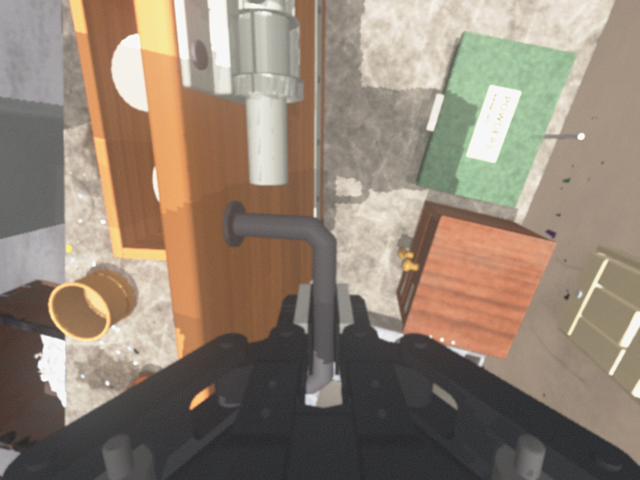

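View pics/s16.png

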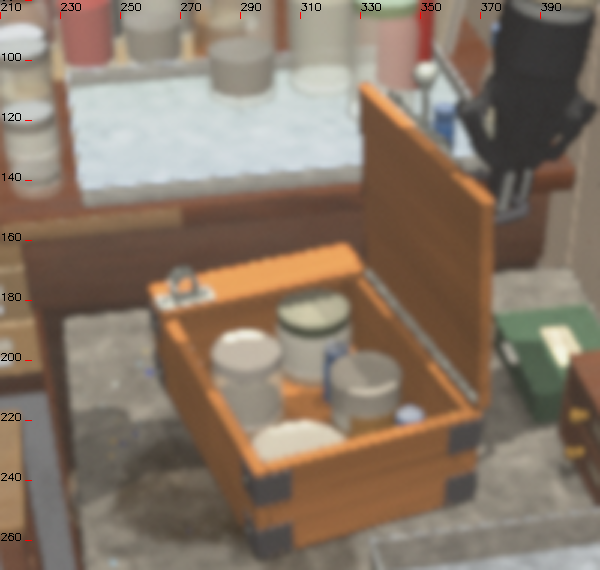

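The lid stands nearly upright, about 1.49 rad, and the bolt knob is up at (350,104) with the handle still level relative to the lid. Opening a little and withdrawing along the tool axis.

arm_command([
  [[0, 0, 0], 0, 0.28],
  [[0, 0, 0], 0, 0.28],
  [[0, 0, 0], 0, 0.28],
  [[0, 0, 0], 0, 0.28],
])

```text
t: 13.13
tcp_pos: [729.3, 123.6, 284.0]
tool_rot: [[-0.213, 0.969, -0.126], [0.977, 0.215, 0.002], [0.029, -0.123, -0.992]]
contact_force: [0.3, 0.2, 0.4]
width: 23.8
```

```bash
python3 -c "
from arc import *
st()
d=cam('wrist');cv2.imwrite('pics/w17.png',d['img'][:,:,::-1])
"
```

```text
t 13.1333 tcp chest [142.785 -98.737 284.034] q [-0.424  0.698  0.414  1.067 -0.274  1.551  0.157] w 23.8 F(chest) [0.316 0.169 0.418]
tool y angle in chest (deg) 1.0951013909497542 z [-0.126  0.002 -0.992]
```

View pics/w17.png

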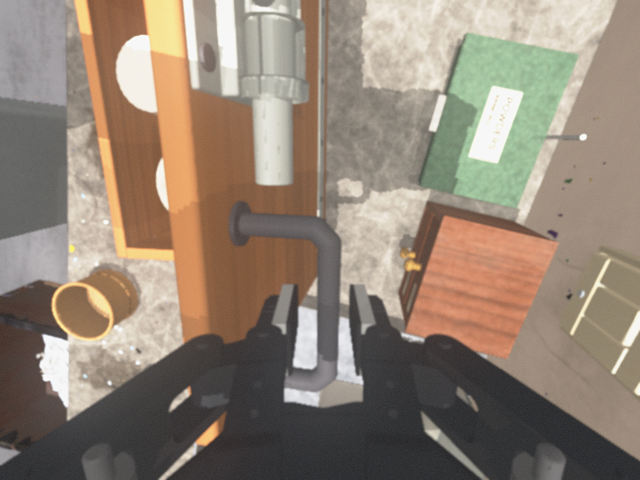

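The fingers are free of the bar (column 327, between pads at 290 and 357). Rising along the tool axis.

arm_command([
  [[0, 1, -12], 0, 0.28],
  [[0, 0, -16], 0, 0.28],
  [[0, 0, -20], 0, 0.28],
  [[0, 0, -25], 0, 0.28],
  [[0, 0, -25], 0, 0.28],
  [[0, 0, -25], 0, 0.28],
  [[0, 0, 0], 0, 0.28],
])

```text
t: 13.77
tcp_pos: [745.9, 124.4, 411.2]
tool_rot: [[-0.213, 0.969, -0.123], [0.977, 0.215, 0.002], [0.028, -0.119, -0.992]]
contact_force: [0.7, -0.2, 0.9]
width: 24.1
```

```bash
python3 -c "
from arc import *
st()
d=cam('wrist');cv2.imwrite('pics/w18.png',d['img'][:,:,::-1])
d=cam('side');crop(d,210,60,200,190,'s18.png',3)
d=cam('side');cv2.imwrite('pics/s18f.png',d['img'][:,:,::-1])
"
```

```text
t 13.7667 tcp chest [ 159.19  -101.207  411.209] q [-0.326  0.723  0.303  0.71  -0.22   1.85   0.085] w 24.1 F(chest) [ 0.636 -0.314  0.87 ]
tool y angle in chest (deg) 1.112851968456802 z [-0.123  0.002 -0.992]
```

View pics/w18.png

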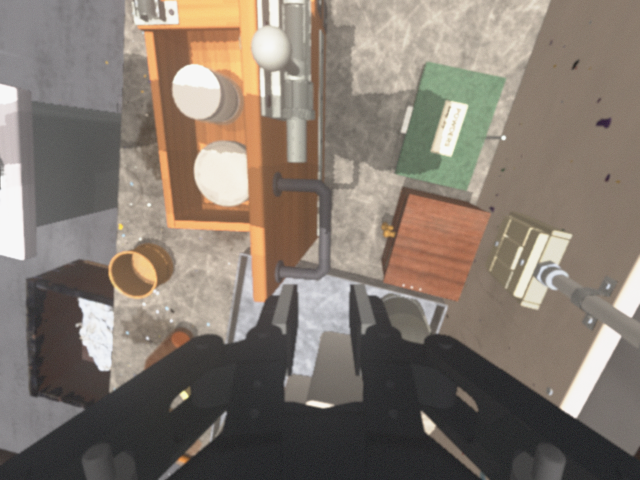

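View pics/s18f.png

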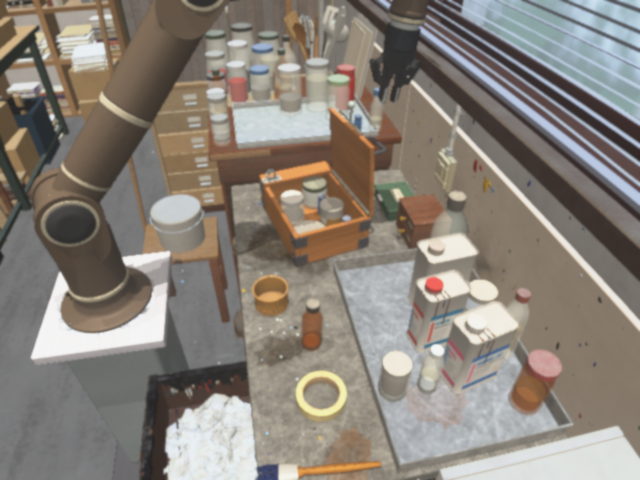

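Lid free and standing, bystanders in place. Joint 6 is at 1.85, right at its limit, so I back off by lowering a little while still clear of the lid.

arm_command([
  [[0, 4, 12], 0, 0.28],
  [[0, 4, 14], 0, 0.28],
  [[0, 0, 0], 0, 0.28],
  [[0, 0, 0], 0, 0.28],
  [[0, 0, 0], 0, 0.28],
  [[0, 0, 0], 0, 0.28],
  [[0, 0, 0], 0, 0.28],
  [[0, 0, 0], 0, 0.28],
])

```text
t: 14.58
tcp_pos: [743.3, 126.5, 375.3]
tool_rot: [[-0.214, 0.966, -0.147], [0.976, 0.216, 0.001], [0.033, -0.144, -0.989]]
contact_force: [-0.1, 0.2, -0.1]
width: 23.6
```

```bash
python3 -c "
from arc import *
st();print(arm.observe()['joint_vel'])
d=cam('side');crop(d,210,60,200,190,'s19.png',3)
b=cv2.imread('pics/side0.png')[:,:,::-1].astype(int);print('bystander diff side',np.abs(b-d['img'])[270:430,245:360].mean())
print('tip edges',[ (e,tri) for e in []])
d=cam('wrist');cv2.imwrite('pics/w19.png',d['img'][:,:,::-1])
t=cam('top');b=cv2.imread('pics/top0.png')[:,:,::-1].astype(int);print('top diff',np.abs(b-t['img'])[235:305,325:480].mean());cv2.imwrite('pics/t19.png',t['img'][:,:,::-1])
L=lambda a,x,y,z:P0+Rc@np.array([107+(x-107)*np.cos(a)+(z-105)*np.sin(a),y,105-(x-107)*np.sin(a)+(z-105)*np.cos(a)])
s=cam('side')
for a in (1.35,1.45,1.55):print(a,'front top corners R,L, knob',proj(s,[L(a,-110,-155,117),L(a,-110,96,117),L(a,-143,17,135)]).round(1).tolist(), 'wrist',proj(d,[L(a,-110,-155,117),L(a,-143,17,135)]).round(0).tolist())
"
```

```text
t 14.5833 tcp chest [157.082 -98.662 375.307] q [-0.334  0.729  0.3    0.783 -0.218  1.798  0.091] w 23.6 F(chest) [-0.079  0.257 -0.121]
tool y angle in chest (deg) 1.228565803451353 z [-0.147  0.001 -0.989]
[ 0.001 -0.004 -0.003 -0.005  0.001  0.006  0.   ]
bystander diff side 2.77231884057971
tip edges []
top diff 9.439324116743471
1.35 front top corners R,L, knob [[363.1, 151.0], [322.2, 110.1], [337.7, 108.1]] wrist [[213.0, 330.0], [174.0, 44.0]]
1.45 front top corners R,L, knob [[371.2, 148.4], [329.3, 108.0], [346.4, 106.2]] wrist [[241.0, 335.0], [224.0, 43.0]]
1.55 front top corners R,L, knob [[379.2, 146.7], [336.4, 106.7], [355.0, 105.2]] wrist [[271.0, 338.0], [279.0, 43.0]]
```

View pics/s19.png

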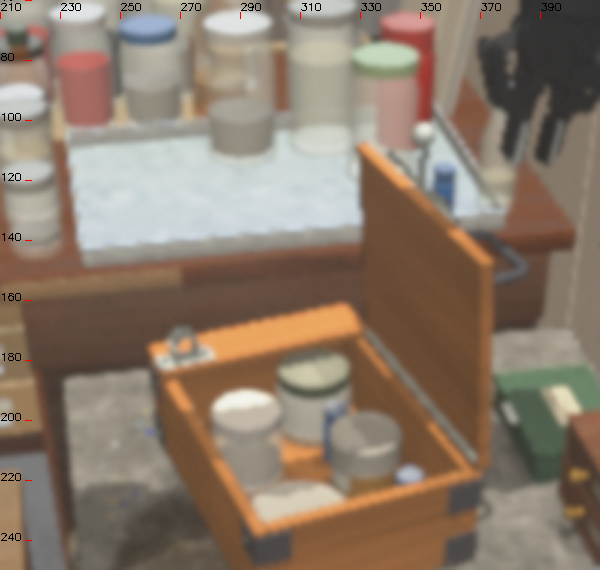

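View pics/w19.png

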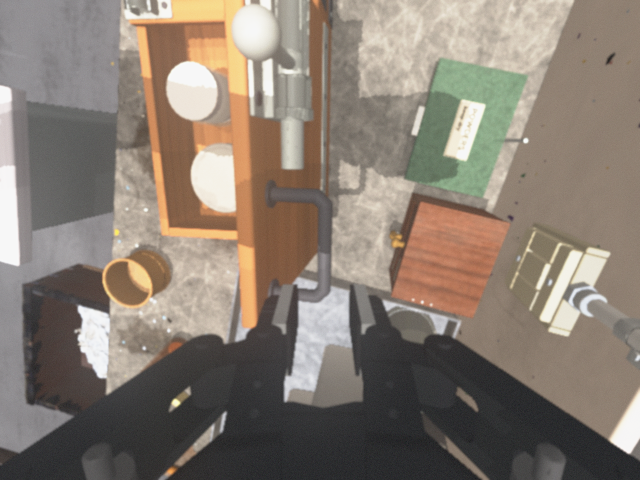

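View pics/t19.png

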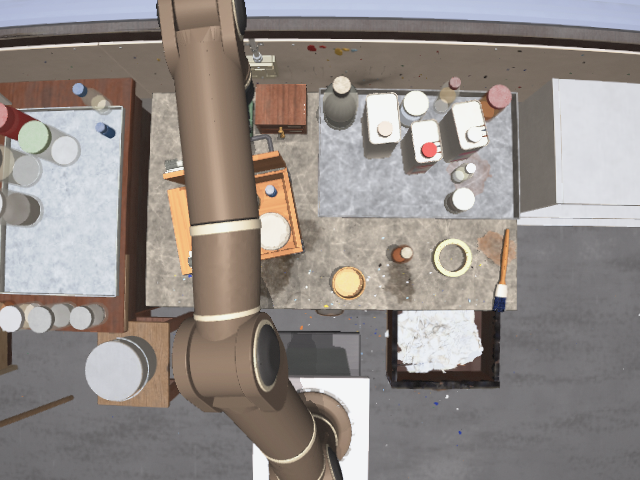

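The tin (348,282), bottle (402,254) and tape (453,257) are where they started. The lid is up, and the arm touches nothing. Handing in.

```bash
python3 -c "
from workcell import close_job
print(close_job())"
```

```text
the job is handed in; nothing more can be done
None
```

The chest is open and the job was handed in at about 14.7 s. No verdict was reported.

**What I did:** I gripped the bolt knob and lifted the handle out of the notch. I then drew the bolt about 43 mm by tool position, until it stopped moving, and lowered the handle into the rear notch, where it bottomed with about 8 N. After releasing it I gripped the lid's bow handle, swung the lid along its arc, let go and withdrew.

**Last checks:**
- **Lid:** it stands by itself at about 1.46–1.5 rad. It stayed there for the roughly 1.5 s between letting go and handing in.
- **Bolt:** it is clear of the keeper and the handle is down in the rear notch, within the accuracy of the pictures. The wrist view reads about 0.04 rad high, which is within measuring error or play.
- **Bystanders:** the tin, bottle and tape are at the same pixels as at the start in the top view. The automatic picture difference was small in the side view (2.8). In the top view it was higher (9.4), which I put down to lighting or shadow without checking further.
- **Contact:** the final force reading on the arm was about 0 N.

**What did not go cleanly:**
- Joint 6 read 1.850 rad, its limit, at the top of the retreat. I backed it off to 1.80.
- The tool tilted up to about 8° from pushing and pulling. This had no visible effect.
- The 43 mm of bolt travel is slightly under the nominal 45 mm. The play in the notch can account for that.

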